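# Clip heat-sink tweezers onto a transistor

## Robot

A 6-joint arm with a two-finger parallel gripper is mounted at the origin on a cart in front of the work surface, level with it; the furniture and walls round the work are solid. World frame = base frame: x ahead of the robot, y to its left, z up, the work surface at z = 0. Lengths are in m, angles in rad, forces in N, time in s.
With the tool pointing down it reaches from about 0.275 to 0.825 m from the base axis. Payload 4.9 kg.
Tool frame: the origin (TCP) lies midway between the tips of the shut fingers; the grasp point (between the pads) lies 19 mm behind it (bot.grip_depth is the distance from the TCP to the grasp point, in m); y points along the fingers, x is the direction in which the jaws open and shut, and the axes are right-handed (so a half turn about y gives the same grasp; the last joint's range is limited). The gripper opens to 85 mm and grips with 20 to 120 N. Pads are 22 mm wide; open, the fingers measure 114 mm over their backs; the gripper's body (76 mm by 85 mm) begins 54 mm behind the grasp point. The pads swing forward as they close: fully open they stand 13 mm farther back than shut.
Start: joints at [1.21, 0.326, -0.193, 1.052, 0, 1.437], TCP at [0.124, 0.536, 0.231] pointing down, gripper open.
Joint ranges: [-2.65, 2.65], [-0.97, 1.79], [-1.3, 1.35], [-1.93, 2.1], [-1.47, 1.37], [-3.14, 3.14]. Speed limits (rad/s): [2.57, 2.57, 3.14, 3.14, 3.14, 3.14].

## Interface

Orientations are given as a unit quaternion [w, x, y, z].
In Python, from cell import bot gives the robot as it stands. Calls block until the motion is done:
- bot.move_pose(position, orientation): joint-space move of the TCP to a pose.
- bot.move_linear(position, speed=0.15, rotation=None, until_force=None): straight line of the TCP; rotation=None keeps the orientation; speed is the mean speed in m/s. With until_force (N) it stops when the force on the tool has changed by that much, and returns True; else False.
- bot.goto_joints(angles): joint-space move.
- bot.set_gripper(opening, grasp_force=None): opening from 0.0 (shut) to 1.0 (fully open); grasp_force is the grip in N (None keeps the last); returns when the fingers have stopped.
- bot.wait(seconds).
- bot.solve_ik(position, orientation): joint angles nearest the present ones, or None.
- bot.camera(name): name is "side" or "top"; returns the picture (480x640x3 uint8, red, green, blue); there is no depth.
- bot.calibration(name): a dict with "mtx" (3x3 intrinsics, pixels), "k1" (the pictures are not rectified: a ray, as slopes to the right and down, at radius r is drawn at 1 + k1 r^2 times it, then the intrinsics apply), "extrinsics" (4x4, takes a point from world to camera coordinates). Camera axes: x right, y down, z forward; pixel columns grow to the right and rows downward; lengths in m; the calibration is good to about 2 mm. A picture is of the moment at which its call begins. calibration takes no time and is no camera call.
A pose or a line that the arm cannot do raises bot.PlanningError and nothing moves.
- bot.close_job(): hands the job in, once; it reports no verdict.
Trained networks look in the newest picture that a camera, given by its name, has taken for a name from the list of things; names that differ only in an ending like _2 or _b are one class to them, and where a whole thing is asked for, a point or a joint stands for the part that bears it (a point fixed in the world has none). Each returns a list of dicts, best first, with "confidence" (0 to 1); they miss things now and then, are a little off and sometimes report something else, mostly with a low value. They report only what shows in the picture. A call takes as long as a camera call. They do not tell look-alikes from the thing itself.
- bot.search_frame(camera, thing): "bbox" ([left, top, width, height] in pixels, round what is visible of it).
Readings, each from a call of its own:
- bot.read_clock(): time.
- bot.read_joint_positions(): joint angles.
- bot.read_joint_vel(): joint speeds.
- bot.read_joint_efforts(): joint torques, N m.
- bot.read_position(): TCP position.
- bot.read_tool_rot(): TCP orientation.
- bot.read_ft_force(): force on the tool from outside, world axes, zero at the start.
- bot.read_moment(): the same for the moment, N m.
- bot.read_gripper_width(): opening from 0.0 (shut) to 1.0 (fully open).
Only numpy, scipy, OpenCV 4.12 (cv2) and the standard library are available. Lean on these libraries where they do the work, as an engineer would, in place of code of your own. Each camera call takes 0.05 s, during which the arm holds its last target. There are 200 camera calls.

## Task

Use the self-closing tweezers as a heat sink: squeeze them open to take them off their rest, lower them, still held open, astride the upright black transistor on the circuit board, and feel them down until both tips press on the sprung board with about 5 N. Then let them close there, so that they grip the transistor's two broad faces and stand upright by themselves with their tips still down on the board. Never press hard on the board (12 N cracks it), and leave the other things where they are.

Things in the scene. Friction and masses are not known exactly. Their poses are not given: they have to be found in the camera images.
- rest: Rest on which the tweezers are clipped: grey foot 64 x 64 x 10 mm (x, y, z), fixed, with an upright blade 16 mm wide (along x), 5 mm thick (along y), 20 mm high in its middle. Origin at the centre of the foot's underside.
- tweezers_tip (a point): Point midway between the tips of the steel cross-lock (self-closing) tweezers, at their lower end. They stand tips down on the rest's foot. z points up along the tweezers; y is the direction in which they are squeezed and the tips part. Each tip is a flat blade 10 mm wide (along x), 3 mm thick, straight over its lowest 24 mm.
- tweezers_grip (a point): Grip centre of the tweezers, 70 mm above the tips, midway between two black ribbed pads (13 mm wide along x, 24 mm high, 36 mm over the outside when relaxed, 28 mm fully squeezed); tweezers' top 43 mm higher. Squeezing the pads along y opens the tips: starts at 8 N per finger, built-in stop at 11 N (more does no harm). Axes as for the tip point.
- tweezers: The tweezers as a whole, about 55 g; origin at the tip point, same axes. Fully squeezed the tips stand about 25 mm apart inside; let go, they close again with about 3 N at each tip.
- tweezers_left (a joint): Opening of the tweezers (angle of one leg, rad; the other leg mirrors it): 0 when the tips are 5 mm apart, as when they grip the rest's blade or the transistor; 0.10 fully open; -0.02 closed on nothing.
- board_holder: Board holder, fixed: blue base 80 x 100 x 12 mm (x, y, z), origin at the centre of its underside. Two columns (10 mm thick, y = +-40 mm, 70 mm high) bear a carrier with a green circuit board 64 x 60 mm. Exactly above this origin stands the transistor: black, 16 mm wide (x), 5 mm thick (y; broad faces look to +y and -y), its top 22 mm above the board's face, on 3 mm leads.
- holder_axis (a point): Centre of the base's top, under the transistor. The board was clamped at a height that is not reported: its upper face lies 34 to 60 mm above the worktop. It rests on springs: 4 N per mm, 6 mm travel; over 12 N breaks it. It is bare within 18 mm of the transistor in y and 8 mm in x; elsewhere parts up to 10 mm high. Tips closing under load rub and sink about 1 mm.
- tip_cleaner: Round black tin with brass wool, 68 mm across, 42 mm high. A bystander; origin at the centre of its underside.
- flux_bottle: Small brown bottle with black cap, 34 mm across, 70 mm high. A bystander; origin at the centre of its underside.
- wick_reel: Flat dark blue-green reel with a short copper end, 45 mm across, 10 mm high. A bystander; origin at the centre of its underside.
- esd_brush: Black flat brush, 159 mm long, 34 mm wide, 10 mm high, lying. A bystander; origin at the centre of its underside.
Mind the look-alikes: they are no part of the job. What is shaped like the tweezers but purple or red is not meant. There is more than one size of the board_holder; the job needs the larger.

How it is judged:
By the outcome, as a careful person would: the job done as asked, in the order asked, and still so for the second after the job is handed in, with the robot touching nothing.
It also fails if it takes over 43 s, if anything falls off the work surface, if the arm or the gripper's body presses on something with over 40 N, if the wrist force passes 120 N, or if a joint passes its speed limit or range.

## Working session

There is one attempt and no reset: what is moved stays moved. The work goes in short steps, each a Python script; the robot and the scene stay as the last script left them, time stands still between calls to the robot, and variables do not carry over. Pictures are saved under pics/ and viewed, about 8 in all and at most 12, crops included, and the job is handed in when it is done.

```bash
mkdir -p pics; ls
python3 - <<'E'
from cell import bot
import cv2,numpy as np
for n in ("side","top"):
    im=bot.camera(n); cv2.imwrite(f"pics/{n}0.png",im[:,:,::-1])
    c=bot.calibration(n); print(n,c["mtx"].round(1).tolist(),c["k1"]); 
    E=c["extrinsics"]; print("pos",(-E[:3,:3].T@E[:3,3]).round(3), "fwd",E[2,:3].round(2),"right",E[0,:3].round(2))
    for t in ("tweezers","tweezers_grip","tweezers_tip","rest","board_holder","holder_axis","tip_cleaner","flux_bottle","wick_reel","esd_brush"):
        try: print(t,[(np.round(d["bbox"],1).tolist(),round(d["confidence"],2)) for d in bot.search_frame(n,t)][:4])
        except Exception as e: print(t,e)
print(bot.read_clock(),bot.read_tool_rot(),bot.grip_depth)
E
```

```text
pics
side [[545.3, 0.0, 321.9], [0.0, 545.3, 246.4], [0.0, 0.0, 1.0]] -0.04305614736784283
pos [ 0.167 -0.763  0.42 ] fwd [ 0.37  0.86 -0.36] right [ 0.92 -0.39  0.02]
tweezers [([294.0, 267.8, 26.5, 69.9], 0.93), ([349.6, 247.1, 22.6, 72.1], 0.88), ([365.8, 284.3, 11.8, 70.3], 0.74), ([258.7, 212.7, 48.6, 44.7], 0.4)]
tweezers_grip [([291.1, 267.7, 29.5, 73.4], 0.82), ([366.6, 280.8, 12.9, 78.8], 0.72), ([346.9, 247.2, 19.9, 70.0], 0.71)]
tweezers_tip [([351.5, 250.7, 17.3, 65.6], 0.83), ([294.8, 265.8, 26.1, 72.3], 0.79), ([367.8, 284.1, 14.5, 73.0], 0.76)]
rest [([331.8, 303.8, 52.7, 27.2], 0.84), ([183.9, 248.3, 35.1, 29.9], 0.41)]
board_holder [([345.6, 255.8, 12.3, 60.3], 0.63), ([309.5, 239.9, 38.6, 36.4], 0.58)]
holder_axis [([256.7, 211.0, 55.0, 47.0], 0.86), ([309.8, 241.0, 41.2, 35.7], 0.84)]
tip_cleaner [([337.5, 219.3, 33.9, 28.2], 0.83)]
flux_bottle [([395.2, 243.7, 22.4, 38.6], 0.79)]
wick_reel [([434.3, 302.4, 39.1, 26.0], 0.93), ([183.7, 244.9, 33.3, 34.0], 0.23)]
esd_brush [([183.1, 249.5, 33.5, 28.1], 0.68)]
top [[448.7, 0.0, 320.0], [0.0, 448.7, 228.3], [0.0, 0.0,
[... 267 characters left out ...]
71), ([390.0, 223.8, 17.6, 15.9], 0.56), ([397.4, 270.3, 16.3, 24.6], 0.56)]
tweezers_tip [([395.5, 271.9, 17.0, 19.2], 0.74), ([388.9, 223.8, 18.7, 19.9], 0.63)]
rest [([373.5, 224.8, 38.0, 31.8], 0.97)]
board_holder [([274.7, 201.8, 30.9, 27.5], 0.69), ([205.1, 214.7, 51.4, 39.6], 0.55)]
holder_axis [([278.4, 199.5, 30.8, 28.3], 0.82), ([203.7, 217.5, 52.6, 37.4], 0.76)]
tip_cleaner [([232.8, 149.4, 34.6, 31.1], 0.64)]
flux_bottle [([334.6, 155.1, 21.4, 22.7], 0.55)]
wick_reel [([399.4, 166.9, 25.9, 21.0], 0.85)]
esd_brush [([189.7, 313.5, 78.6, 18.2], 0.64), ([388.4, 225.8, 19.6, 14.1], 0.34), ([401.4, 167.7, 24.3, 19.7], 0.21)]
1.1 [-0.55334923  0.55335194  0.44022168 -0.44023985] 0.0187
```

View pics/side0.png

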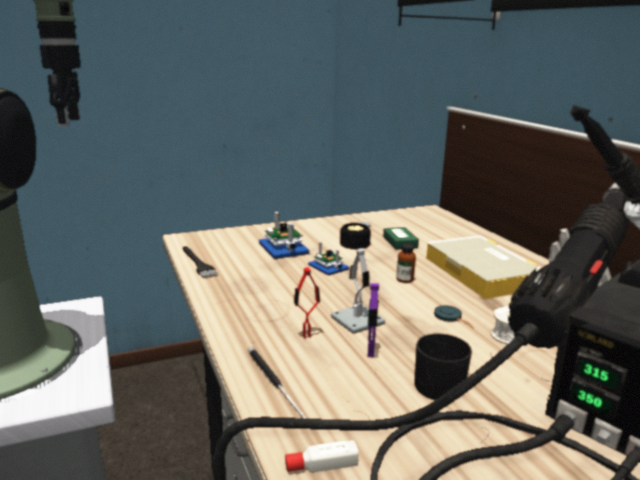

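View pics/top0.png

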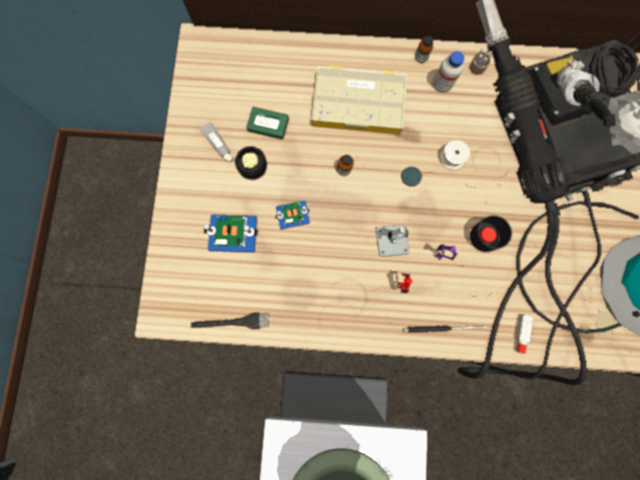

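The side picture shows the steel tweezers at about (360, 285) on the grey rest at (358, 318). The larger blue holder is at (283, 245), and at (231, 232) in the top picture. The red and purple tweezers and the small holder are the look-alikes. Next I'll zoom in.

Run:
```python
import cv2,numpy as np
s=cv2.imread("pics/side0.png");t=cv2.imread("pics/top0.png")
def cr(im,u,v,w,h): return cv2.resize(im[v:v+h,u:u+w],(400,300),interpolation=cv2.INTER_CUBIC)
m=np.vstack([np.hstack([cr(t,360,215,64,48),cr(t,200,208,64,48)]),np.hstack([cr(s,300,243,120,90),cr(s,251,208,64,48)])])
cv2.imwrite("pics/mos.png",m)
```

```text
(no output)
```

View pics/mos.png

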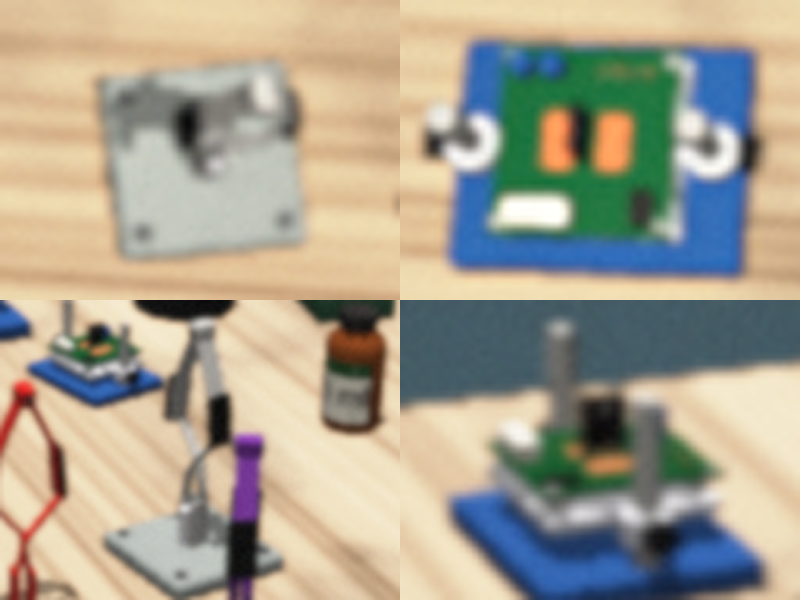

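The zoom shows the rest's foot in the top picture with its centre near (392, 240) and the tweezer pads spread along image u, which is world y. The holder's long side also lies along image u, and the transistor sits at about (228.5, 229) in top and (283, 228) in side. I'll fit the silhouettes next.

```bash
cat > h.py <<'E'
import numpy as np,cv2
from scipy.optimize import minimize,least_squares
from cell import bot
def proj(n,P):
    c=bot.calibration(n);E=c["extrinsics"];q=np.atleast_2d(P)@E[:3,:3].T+E[:3,3]
    s=q[:,:2]/q[:,2:];s=s*(1+c["k1"]*(s**2).sum(1,keepdims=True))
    return s@c["mtx"][:2,:2].T+c["mtx"][:2,2]
def loc(p,P):
    c,s=np.cos(p[2]),np.sin(p[2]);P=np.atleast_2d(P)
    return np.c_[p[0]+c*P[:,0]-s*P[:,1],p[1]+s*P[:,0]+c*P[:,1],P[:,2]]
def box(sx,sy,z0,z1): return np.array([[a*sx/2,b*sy/2,z] for a in(-1,1) for b in(-1,1) for z in(z0,z1)])
def sil(n,P,shape,S=8):
    m=np.zeros((shape[0],shape[1]),np.uint8);h=cv2.convexHull(proj(n,P).astype(np.float32))
    big=np.zeros((480,640),np.float32);u0,v0=h.min((0,1)).astype(int)-4;u1,v1=h.max((0,1)).astype(int)+5
    t=np.zeros(((v1-v0)*S,(u1-u0)*S),np.uint8);cv2.fillPoly(t,[np.round(((h+.5-[u0,v0])*S-.5)*16).astype(np.int32)],255,shift=4)
    big[v0:v1,u0:u1]=cv2.resize(t,(u1-u0,v1-v0),interpolation=cv2.INTER_AREA)/255.
    return cv2.GaussianBlur(big,(0,0),.6)
def wood(hsv): return (hsv[...,0]>8)&(hsv[...,0]<28)&(hsv[...,1]>45)&(hsv[...,2]>120)
def fit(views,P,p0):
    # views: list of (cam, F, W)
    def cost(p):
        Q=loc(p*np.array([1e-3,1e-3,1e-2]),P);return sum((W*(sil(n,Q,F.shape)-F)**2).sum() for n,F,W in views)
    p0=np.array(p0)*[1e3,1e3,1e2]
    r=minimize(cost,p0,method="Nelder-Mead",options=dict(initial_simplex=[p0,p0+[8,0,0],p0+[0,8,0],p0+[0,0,8]],xatol=.02,fatol=.01))
    return r.x*[1e-3,1e-3,1e-2],r.fun
def back(n,uv,z):
    return least_squares(lambda p:(proj(n,[p[0],p[1],z])-uv)[0],[.5,.1]).x
E
python3 - <<'E'
from h import *
def views(n,kind,roi):
    im=cv2.imread(f"pics/{n}0.png");hsv=cv2.cvtColor(im,cv2.COLOR_BGR2HSV).astype(int)
    B=wood(hsv)
    F=((hsv[...,0]>100)&(hsv[...,0]<125)&(hsv[...,1]>140)) if kind=="b" else ((hsv[...,1]<40)&(hsv[...,2]>90))
    R=np.zeros(F.shape);u,v,w,h=roi;R[v:v+h,u:u+w]=1
    return n,(F*R).astype(float),(F|B)*R
for name,P,roi,kind,uv in (("rest",box(.064,.064,0,.01),{"top":(368,218,48,42),"side":(325,300,62,35)},"g",(392,240)),("holder",box(.08,.1,0,.012),{"top":(198,208,64,50),"side":(253,226,60,36)},"b",(231,232))):
    p0=[*back("top",np.array(uv),.01),0.]
    vs=[views(n,kind,roi[n]) for n in roi]
    for s in (vs[:1],vs[1:],vs):
        p,f=fit(s,P,p0);print(name,[v[0] for v in s],p.round(4),round(f,1))
    if name=="holder":
        H=p
        for z in (.034,.045,.06):
            print(z,"trans top side",proj("side",loc(p,[0,0,z+.022])).round(1),"top",proj("top",loc(p,[0,0,z+.022])).round(1))
            print("   board corners side",proj("side",loc(p,[[a*.032,b*.03,z] for a in(-1,1) for b in(-1,1)])).round(1).tolist())
            print("   board corners top",proj("top",loc(p,[[a*.032,b*.03,z] for a in(-1,1) for b in(-1,1)])).round(1).tolist())
    else:
        for a in (0,np.pi/2):
            q=p+[0,0,a];print("pads/top/tip at yaw",a,proj("top",loc(q,[[0,.018,.08],[0,-.018,.08],[0,0,.123],[0,0,.03]])).round(1).tolist(),proj("side",loc(q,[[0,.018,.08],[0,-.018,.08],[0,0,.123],[0,0,.03]])).round(1).tolist())
E
```

```text
rest ['top'] [ 0.5239 -0.079   0.1653] 40.3
rest ['side'] [ 0.5262 -0.0725  0.1941] 90.6
rest ['top', 'side'] [ 0.5246 -0.0774  0.1773] 178.0
pads/top/tip at yaw 0 [[388.2, 233.8], [406.3, 231.9], [401.1, 228.4], [393.2, 237.6]] [[353.5, 271.3], [367.4, 279.4], [361.5, 249.3], [359.0, 304.3]]
pads/top/tip at yaw 1.5707963267948966 [[398.6, 241.8], [395.9, 224.0], [401.1, 228.4], [393.2, 237.6]] [[350.8, 277.8], [369.6, 272.9], [361.5, 249.3], [359.0, 304.3]]
holder ['top'] [0.5159 0.2624 0.0299] 132.6
holder ['side'] [ 0.5192  0.2725 -0.0379] 15.4
holder ['top', 'side'] [0.5161 0.2635 0.0296] 198.3
0.034 trans top side [[283.3 224.4]] top [[226.8 228.1]]
   board corners side [[273.9, 240.9], [264.3, 231.8], [302.9, 236.9], [292.3, 228.2]]
   board corners top [[242.2, 246.0], [213.1, 244.9], [244.5, 215.8], [215.8, 214.7]]
0.045 trans top side [[283.3 219.4]] top [[225.6 226.9]]
   board corners side [[273.8, 235.8], [264.2, 226.9], [302.9, 231.9], [292.3, 223.4]]
   board corners top [[241.3, 245.1], [211.9, 244.0], [243.6, 214.5], [214.6, 213.4]]
0.06 trans top side [[283.2 212.5]] top [[224.1 225.3]]
   board corners side [[273.7, 228.8], [264.1, 220.2], [303.0, 225.1], [292.3, 216.8]]
   board corners top [[240.0, 243.8], [210.1, 242.7], [242.4, 212.8], [212.9, 211.7]]
```

Run:
```python
from h import *
def view(n,kind,roi):
    im=cv2.imread(f"pics/{n}0.png");hsv=cv2.cvtColor(im,cv2.COLOR_BGR2HSV).astype(int);h,s,v=[hsv[...,i] for i in range(3)]
    R=np.zeros(h.shape,bool);a,b,w,hh=roi;R[b:b+hh,a:a+w]=1
    F=((h>100)&(h<125)&(s>140)) if kind=="b" else ((s<38)&(v>110))
    F=(F&R).astype(np.uint8)
    k,l,st,_=cv2.connectedComponentsWithStats(F);F=(l==1+np.argmax(st[1:,4])).astype(np.uint8)
    hu=cv2.convexHull(np.argwhere(F)[:,::-1].astype(np.int32));G=np.zeros_like(F);cv2.fillPoly(G,[hu],1)
    print(n,cv2.approxPolyDP(hu,2.,True)[:,0].tolist())
    return n,G.astype(float),((G>0)|(wood(hsv)&R)).astype(float)
R={}
for name,P,roi,kind,p0 in (("rest",box(.064,.064,0,.01),{"top":(368,218,48,42),"side":(325,303,60,32)},"g",[.524,-.078,.16]),("holder",box(.08,.1,0,.012),{"top":(198,208,64,50),"side":(253,226,60,36)},"b",[.516,.262,.0])):
    vs=[view(n,kind,roi[n]) for n in roi]
    for s in (vs[:1],vs[1:],vs):
        p,f=fit(s,P,p0);print(name,[v[0] for v in s],p.round(4),round(f,1)); R.setdefault(name,p)
# transistor: triangulate its top centre by hand picks
tp=np.array([228.5,229.0]);sd=np.array([283.0,224.0])
r=least_squares(lambda q:np.r_[(proj("top",q)-tp)[0],(proj("side",q)-sd)[0]],[.515,.26,.057]);print("transistor top",r.x.round(4),r.fun.round(2))
# overlay
t=cv2.imread("pics/top0.png");s=cv2.imread("pics/side0.png");K=8
def ov(im,n,u,v,polys):
    c=cv2.resize(im[v:v+37,u:u+50],(400,296),interpolation=cv2.INTER_CUBIC)
    for P in polys: cv2.polylines(c,[np.round((proj(n,P)+.5-[u,v])*K).astype(np.int32)],True,(0,0,255),1)
    return c
sq=lambda p,a,b,z:loc(p,[[a,b,z],[-a,b,z],[-a,-b,z],[a,-b,z]])
h=R["holder"];q=R["rest"]
ph=[sq(h,.04,.05,.012),sq(h,.032,.03,.035),sq(h,.008,.0025,.057)];pr=[sq(q,.032,.032,.01),sq(q,.008,.0025,.03),sq(q,.0065,.018,.08)]
cv2.imwrite("pics/ov.png",np.vstack([np.hstack([ov(t,"top",368,220,pr),ov(t,"top",205,212,ph)]),np.hstack([ov(s,"side",332,268,pr),ov(s,"side",258,215,ph)])]))
```

```text
top [[408, 252], [380, 255], [376, 228], [404, 225]]
side [[368, 308], [367, 325], [354, 330], [332, 316], [333, 312], [355, 303], [361, 303]]
rest ['top'] [ 0.5238 -0.0789  0.1601] 29.6
rest ['side'] [ 0.5265 -0.0721  0.183 ] 54.7
rest ['top', 'side'] [ 0.5247 -0.0775  0.1743] 164.2
top [[254, 236], [252, 251], [209, 249], [210, 236]]
side [[307, 251], [275, 257], [260, 241], [300, 244]]
holder ['top'] [0.5162 0.2625 0.0335] 134.6
holder ['side'] [ 0.5193  0.2718 -0.0308] 14.7
holder ['top', 'side'] [0.5162 0.2633 0.0193] 200.4
transistor top [0.5139 0.2592 0.0585] [ 0.01 -0.02 -0.02  0.  ]
```

View pics/ov.png

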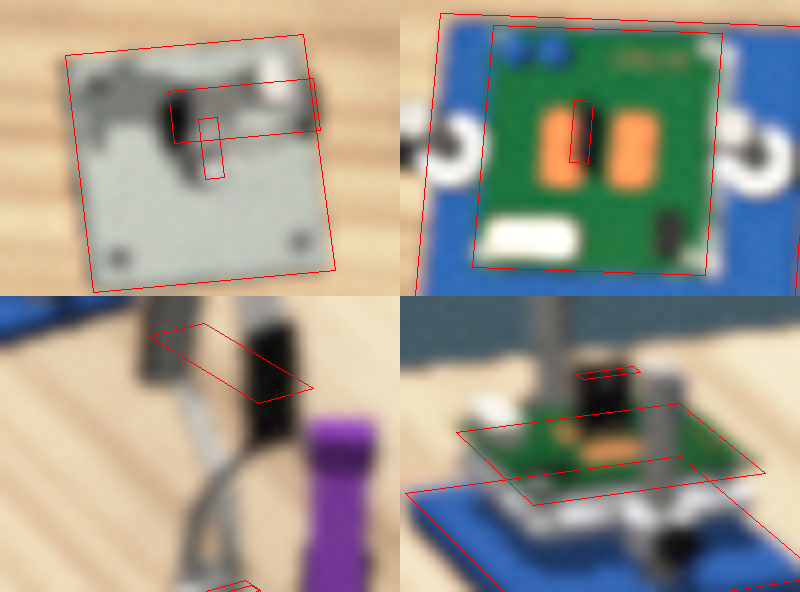

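```bash
cat >> h.py <<'E'
from scipy.spatial.transform import Rotation as Ro
def quat(yaw,s):
    x=s*np.array([-np.sin(yaw),np.cos(yaw),0]);y=np.array([0,0,-1.]);q=Ro.from_matrix(np.c_[x,y,np.cross(x,y)]).as_quat()
    return q[[3,0,1,2]]
def st(tag=""):
    print(tag,"t",round(bot.read_clock(),2),"p",np.round(bot.read_position(),4),"F",np.round(bot.read_ft_force(),2),"w",round(bot.read_gripper_width(),3))
E
python3 - <<'E'
from h import *
# holder yaw, whole blue hull
im=cv2.imread("pics/top0.png");hsv=cv2.cvtColor(im,cv2.COLOR_BGR2HSV).astype(int);h,s,v=[hsv[...,i] for i in range(3)]
F=np.zeros((480,640),np.uint8);R=F.copy();R[208:258,198:264]=1
B=((h>100)&(h<125)&(s>140)&(R>0)).astype(np.uint8);cv2.fillPoly(F,[cv2.convexHull(np.argwhere(B)[:,::-1].astype(np.int32))],1)
p,f=fit([("top",F.astype(float),((F>0)|(wood(hsv)&(R>0))).astype(float))],box(.08,.1,0,.012),[.515,.26,.02]);print("holder",p.round(4),round(f,1))
for s in (1,-1):
    print(s,[np.round(bot.solve_ik(np.array(P),quat(y,s)),2) for P,y in (([.5243,-.0775,.06],.16),([.514,.259,.10],p[2]))])
E
```

```text
holder [0.516  0.2627 0.0327] 23.8
1 [array([-0.29,  0.47, -0.47,  0.63,  0.  , -0.45]), array([ 0.34,  0.49, -0.3 ,  0.78,  0.  ,  0.31])]
-1 [array([-0.29,  0.47, -0.47,  0.63,  0.  ,  2.7 ]), array([ 0.34,  0.49, -0.3 ,  0.78,  0.  , -2.84])]
```

Run:
```python
from h import *
q=quat(.16,1)
bot.set_gripper(.68); bot.move_pose(np.array([.5243,-.0775,.17]),q); st("hover")
print(bot.move_linear(np.array([.5243,-.0775,.059]),speed=.08,until_force=5)); st("down")
t=bot.camera("top");s=bot.camera("side")
f=lambda im,u,v,w,h:cv2.resize(im[v:v+h,u:u+w,::-1],(400,400),interpolation=cv2.INTER_CUBIC)
cv2.imwrite("pics/g1.png",np.hstack([f(t,350,190,80,80),f(s,315,235,90,90)]))
```

```text
hover t 4.09 p [ 0.5244 -0.0768  0.1701] F [-0.41 -0.63  0.24] w 0.679
False
down t 5.63 p [ 0.5247 -0.0776  0.0595] F [ 0.14 -0.61  0.35] w 0.682
```

View pics/g1.png

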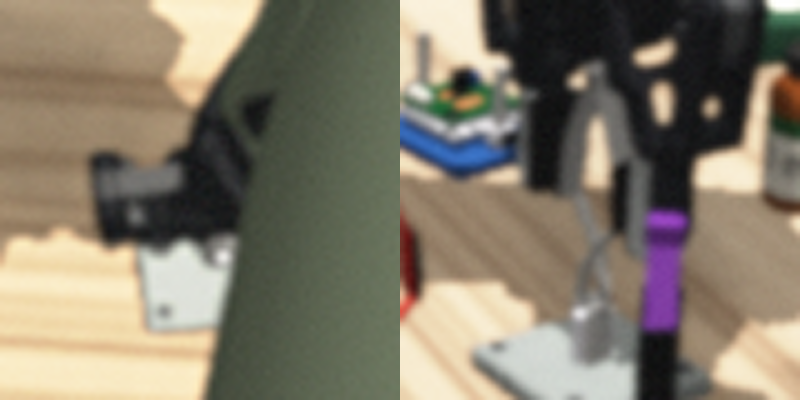

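The top picture is mostly hidden by the arm. The side picture shows the two fingers on either side of the grey tweezers' pads, at about (570, 190) and (640, 200) in the crop, with the purple pair clear in front. I'll squeeze and lift.

Run:
```python
from h import *
bot.set_gripper(0,40); st("grip")
bot.move_linear(np.array([.5243,-.0775,.065]),speed=.03); st("lift")
bot.move_linear(np.array([.5243,-.0775,.19]),speed=.12); st("up")
bot.move_pose(np.array([.515,.2605,.19]),quat(.033,1)); st("over")
bot.move_linear(np.array([.515,.2605,.128]),speed=.08,until_force=3); st("hover")
t=bot.camera("top");s=bot.camera("side")
cv2.imwrite("pics/top2.png",t[:,:,::-1]);cv2.imwrite("pics/side2.png",s[:,:,::-1])
f=lambda im,u,v,w,h:cv2.resize(im[v:v+h,u:u+w,::-1],(400,400),interpolation=cv2.INTER_CUBIC)
cv2.imwrite("pics/g2.png",np.hstack([f(t,190,190,80,80),f(s,245,180,80,80)]))
```

```text
grip t 6.11 p [ 0.5242 -0.0775  0.059 ] F [ 0.16 -0.56 -0.8 ] w 0.315
lift t 6.46 p [ 0.5246 -0.0776  0.0653] F [-0.08  0.56 -0.34] w 0.317
up t 7.65 p [ 0.5237 -0.0773  0.1892] F [ 0.41 -0.84 -0.97] w 0.314
over t 8.93 p [0.5152 0.2596 0.1898] F [-0.24 -0.01 -1.07] w 0.315
hover t 9.85 p [0.5154 0.2606 0.1285] F [-0.09  0.52 -0.47] w 0.316
```

View pics/g2.png

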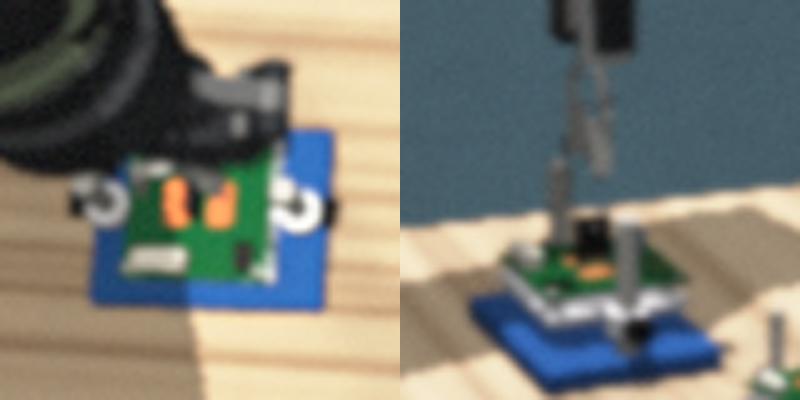

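The side crop shows the tweezers held open, tips at about (580, 155) and (602, 172), hanging over the transistor at (592, 230). I'll overlay the predicted tip and transistor outlines on larger crops to correct the alignment.

Run:
```python
from h import *
K=10
def ov(n,u,v,polys):
    im=cv2.imread(f"pics/{n}2.png");c=cv2.resize(im[v:v+50,u:u+40],(400,500),interpolation=cv2.INTER_CUBIC)
    for P,col in polys: cv2.polylines(c,[np.round((proj(n,P)+.5-[u,v])*K).astype(np.int32)],True,col,1)
    return c
sq=lambda p,a,b0,b1,z:loc(p,[[a,b0,z],[-a,b0,z],[-a,b1,z],[a,b1,z]])
g=[.5154,.2606,.033];z=.079;h=[.5139,.2592,.033]
print("tips mid",proj("side",loc(g,[[0,0,z],[0,.0125,z],[0,-.0125,z]])).round(1).tolist(),proj("top",loc(g,[[0,0,z],[0,.0125,z],[0,-.0125,z]])).round(1).tolist())
pl=[(sq(g,.005,.0125,.0155,z),(0,0,255)),(sq(g,.005,-.0125,-.0155,z),(0,0,255)),(sq(h,.008,-.0025,.0025,.0585),(0,255,255)),(sq(h,.032,-.03,.03,.0365),(255,0,255))]
cv2.imwrite("pics/g3.png",np.hstack([ov("top",210,207,pl),ov("side",263,197,pl)]))
```

```text
tips mid [[283.3, 214.3], [281.2, 212.7], [285.5, 216.1]] [[225.8, 226.1], [219.5, 225.9], [232.1, 226.3]]
```

View pics/g3.png

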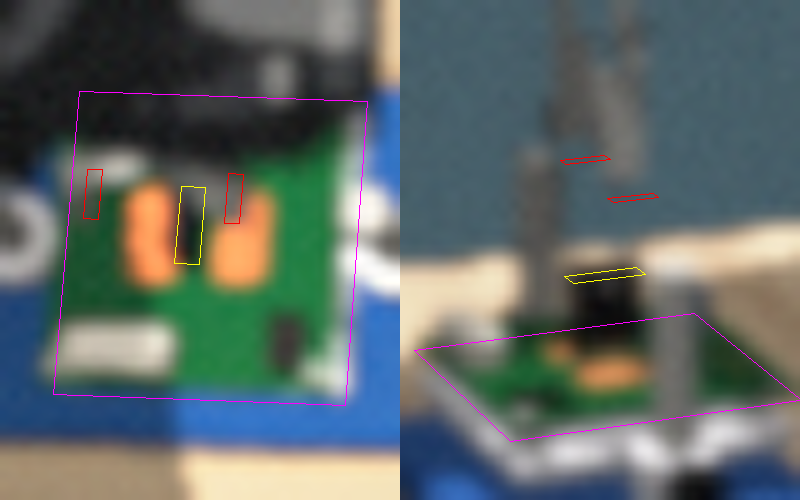

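The transistor outline fits in both crops. In the side crop the real tip ends sit at about (575, 150) and (625, 178), against predictions of (585, 160) and (633, 198). The top crop is unclear, so I'll go 14 mm lower and look at it enlarged and brightened.

Run:
```python
from h import *
bot.move_linear(np.array([.515,.2605,.114]),speed=.05,until_force=3); st("lower")
I={n:np.mean([bot.camera(n).astype(float) for _ in range(4)],0) for n in("top","side")}
p=bot.read_position();print(p)
for n in I: cv2.imwrite(f"pics/{n}4.png",np.round(I[n])[:,:,::-1])
def f(n,u,v,w,h):
    c=I[n][v:v+h,u:u+w,::-1];c=255*np.clip(c/np.percentile(c,97),0,1)**.6
    return cv2.resize(c.astype(np.uint8),(400,h*400//w),interpolation=cv2.INTER_CUBIC)
cv2.imwrite("pics/g4.png",np.hstack([f("top",212,214,28,28),f("side",270,205,28,28)]))
g=[p[0],p[1],.033];z=p[2]-.0475
P=loc(g,[[.005,.0125,z],[-.005,.0125,z],[.005,-.0125,z],[-.005,-.0125,z]])
for n,o in (("top",(212,214)),("side",(270,205))): print(n,((proj(n,P)+.5-o)*400/28).round(0).tolist())
```

```text
lower t 10.38 p [0.5146 0.2604 0.1135] F [ 0.28 -0.35 -0.34] w 0.312
[0.51510524 0.26054175 0.11414847]
top [[136.0, 163.0], [131.0, 232.0], [314.0, 169.0], [309.0, 239.0]]
side [[198.0, 194.0], [134.0, 201.0], [260.0, 243.0], [195.0, 251.0]][ WARN:0@3.387] global loadsave.cpp:1063 imwrite_ Unsupported depth image for selected encoder is fallbacked to CV_8U.
```

View pics/g4.png

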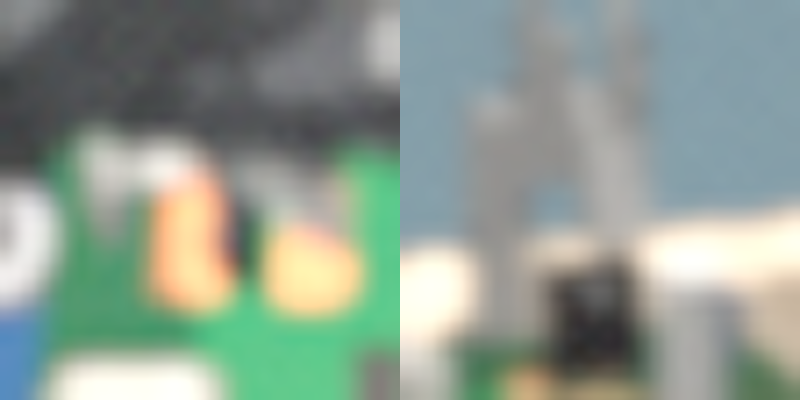

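The tips are slightly left of the transistor in both views, by about 1 mm in +y and −x. I'll shift to (0.5158, 0.2595) and feel down slowly.

```bash
cat >> h.py <<'E'
def F(n=8):
    a=[]
    for _ in range(n): a.append(np.r_[bot.read_ft_force(),bot.read_moment()]); bot.wait(.02)
    return np.mean(a,0)
E
python3 - <<'E'
from h import *
X,Y=.5158,.2595
bot.move_linear(np.array([X,Y,.114]),speed=.03); bot.wait(.3); f0=F();print("base",f0.round(2))
print(bot.move_linear(np.array([X,Y,.090]),speed=.03,until_force=2.5)); st("a")
f=F();print((f-f0).round(2))
if f[2]-f0[2]<1.2:
    print(bot.move_linear(np.array([X,Y,.076]),speed=.005,until_force=3)); st("b"); f=F();print((f-f0).round(2))
np.save("f0.npy",f0)
E
```

```text
base [ 0.18  0.04 -0.42  0.01 -0.    0.01]
False
a t 12.42 p [0.5159 0.2596 0.0902] F [ 0.22 -0.36 -0.19] w 0.317
[-0.45 -0.07 -0.07 -0.01  0.02 -0.02]
True
b t 14.01 p [0.5158 0.2595 0.0834] F [ 0.64 -0.02  3.1 ] w 0.316
[ 0.23  0.12  3.85  0.04 -0.04 -0.01]
```

Run:
```python
from h import *
X,Y=.5158,.2595;f0=np.load("f0.npy")
z=bot.read_position()[2]
bot.move_linear(np.array([X,Y,.0829]),speed=.005); bot.wait(.2); f=F(30);st("c");print((f-f0).round(3))
I={n:np.mean([bot.camera(n).astype(float) for _ in range(3)],0) for n in("top","side")}
def c(n,u,v,w,h):
    c=I[n][v:v+h,u:u+w,::-1];c=255*np.clip(c/np.percentile(c,97),0,1)**.6
    return cv2.resize(c.astype(np.uint8),(400,h*400//w),interpolation=cv2.INTER_CUBIC)
cv2.imwrite("pics/g5.png",np.hstack([c("top",212,214,28,28),c("side",270,213,28,28)]))
```

```text
c t 15.13 p [0.5159 0.2595 0.083 ] F [-0.61  0.6   5.16] w 0.313
[-3.100e-01 -6.200e-02  5.535e+00 -2.400e-02  5.500e-02 -1.000e-03]
```

View pics/g5.png

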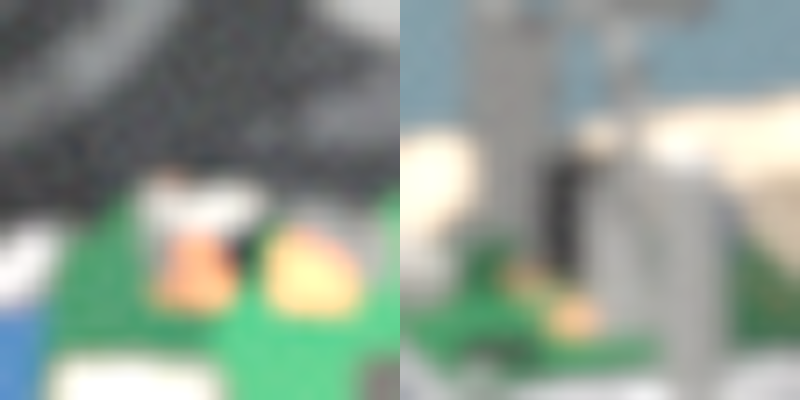

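The tips stand on both sides of the transistor, at u≈150 and 365 in the top crop with their middle on the gap between the pads. The press is 5.5 N. Next is opening the gripper stepwise with the force watched.

Run:
```python
from h import *
X,Y=.5158,.2595;f0=np.load("f0.npy");z=.0829
for w in (.33,.345,.36,.375,.39,.405,.42,.44,.46,.49,.52):
    bot.set_gripper(w); f=F(5)-f0; print(w,round(bot.read_gripper_width(),3),f[:4].round(2),round(z,4))
    if w<.43 and f[2]<3.5: z-=.0006; bot.move_linear(np.array([X,Y,z]),speed=.005); print("  dn",(F(5)-f0)[:3].round(2))
    elif f[2]>7.5: z+=.0006; bot.move_linear(np.array([X,Y,z]),speed=.005); print("  up",(F(5)-f0)[:3].round(2))
    if z<.0805: break
st("rel")
s=bot.camera("side");cv2.imwrite("pics/side6.png",s[:,:,::-1])
cv2.imwrite("pics/g6.png",cv2.resize(s[170:250,245:325,::-1],(500,500),interpolation=cv2.INTER_CUBIC))
```

```text
0.33 0.331 [ 0.14 -0.11  5.37 -0.  ] 0.0829
0.345 0.347 [-0.14  0.13  5.12 -0.05] 0.0829
0.36 0.359 [-0.17 -0.14  4.86 -0.01] 0.0829
0.375 0.377 [-0.65  0.    4.72 -0.01] 0.0829
0.39 0.39 [0.03 0.18 4.29 0.01] 0.0829
0.405 0.407 [-0.06  0.35  3.86  0.13] 0.0829
0.42 0.422 [-0.21  2.43  1.75  0.47] 0.0829
  dn [-0.3   2.6   1.97]
0.44 0.441 [-0.29  2.07  1.61  0.39] 0.0823
0.46 0.463 [-0.37  1.41  1.08  0.37] 0.0823
0.49 0.493 [-0.15  1.44  1.3   0.33] 0.0823
0.52 0.521 [0.16 1.04 0.51 0.23] 0.0823
rel t 19.08 p [0.5157 0.2594 0.0822] F [ 0.51  1.64 -0.35] w 0.521
```

View pics/g6.png

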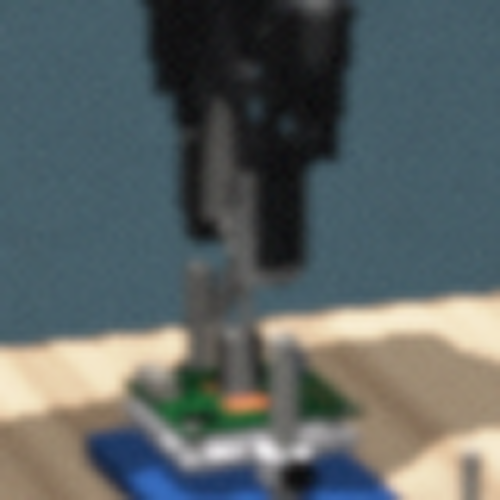

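Fy has come up to 1–2 N on release, so the tweezers are leaning on the +y finger. Before backing off I'll shift the gripper in small +y steps and watch whether the force fades.

Run:
```python
from h import *
X,Y=.5158,.2595;f0=np.load("f0.npy")
print("now",(F(15)-f0).round(2))
print("cols",proj("side",loc([.5158,.2605,.033],[[0,-.04,.082],[0,.04,.082],[0,-.04,.07],[0,.04,.07]])).round(1).tolist())
for d in (.001,.002,.003):
    bot.move_linear(np.array([X,Y+d,.0823]),speed=.01); print(d,(F(12)-f0).round(2))
st()
t=bot.camera("top");s=bot.camera("side")
f=lambda im,u,v,w,h:cv2.resize(im[v:v+h,u:u+w,::-1],(400,400),interpolation=cv2.INTER_CUBIC)
cv2.imwrite("pics/g7.png",np.hstack([f(t,205,200,50,50),f(s,265,185,50,50)]))
```

```text
now [-0.19  0.86  0.59  0.22  0.01 -0.01]
cols [[290.6, 218.5], [276.8, 207.7], [290.7, 224.2], [276.9, 213.1]]
0.001 [-0.29  0.22  0.25 -0.01 -0.01  0.  ]
0.002 [ 0.11 -0.04  0.31 -0.02  0.01  0.  ]
0.003 [-0.12  0.09  0.57 -0.01  0.01 -0.02]
 t 20.73 p [0.5158 0.2625 0.0823] F [-0.5   0.06 -0.18] w 0.521
```

View pics/g7.png

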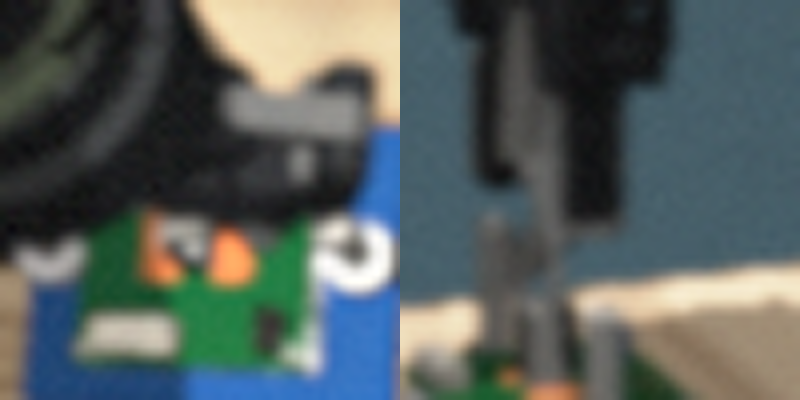

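The force is gone after 1 mm, so the tweezers stand free. In the crop their tips clasp the transistor, at about (185, 240) in top and (550, 340) in side. I'll centre the gripper on them, open wider, rise straight up and check that they stand upright.

Run:
```python
from h import *
f0=np.load("f0.npy");X,Y=.5158,.2640
bot.move_linear(np.array([X,Y,.0823]),speed=.01); bot.set_gripper(.66); print((F(8)-f0)[:3].round(2))
print(bot.move_linear(np.array([X,Y,.172]),speed=.07,until_force=2.5)); st("up")
bot.move_linear(np.array([X,Y,.24]),speed=.2)
bot.move_pose(np.array([.40,.45,.25]),quat(.033,1)); st("away")
I={n:np.mean([bot.camera(n).astype(float) for _ in range(3)],0) for n in("top","side")}
for n in I: cv2.imwrite(f"pics/{n}8.png",np.round(I[n])[:,:,::-1].astype(np.uint8))
c=lambda n,u,v,w,h:cv2.resize(I[n][v:v+h,u:u+w,::-1].astype(np.uint8),(400,500),interpolation=cv2.INTER_CUBIC)
cv2.imwrite("pics/g8.png",np.hstack([c("top",205,195,48,60),c("side",255,165,64,80)]))
h=[.5155,.2605,.033]
P=loc(h,[[0,0,.036],[0,0,.149],[0,.018,.106],[0,-.018,.106]])
print("top",((proj("top",P)+.5-[205,195])*400/48).round(0).tolist());print("side",((proj("side",P)+.5-[255,165])*6.25).round(0).tolist())
```

```text
[-0.17  0.08  0.68]
False
up t 22.98 p [0.5154 0.2639 0.1714] F [-0.61 -0.58  0.66] w 0.658
away t 24.35 p [0.4003 0.4491 0.2492] F [0.26 1.28 0.02] w 0.659
top [[214.0, 299.0], [112.0, 196.0], [76.0, 236.0], [232.0, 241.0]]
side [[182.0, 434.0], [179.0, 105.0], [161.0, 219.0], [200.0, 248.0]]
```

View pics/g8.png

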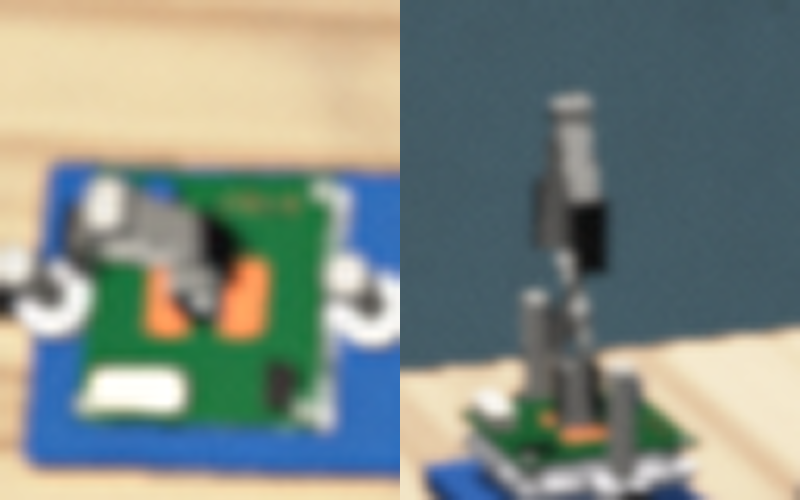

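The tweezers stand by themselves astride the transistor. Their top is at (105, 200) in the top crop, against (112, 196) for a perfectly upright pose. In side it is at (572, 97), straight above the tips at (575, 425). That is within roughly 1–2° of vertical. Before handing in I'll check numerically for drift and bystander movement.

Run:
```python
from h import *
bot.wait(.5)
for n in("top","side"):
    I=np.mean([bot.camera(n).astype(float) for _ in range(3)],0)[:,:,::-1];a=cv2.imread(f"pics/{n}8.png").astype(float)
    roi=(slice(205,255),slice(200,262)) if n=="top" else (slice(170,245),slice(265,310))
    print(n,"drift max",np.abs(cv2.GaussianBlur(I-a,(0,0),1.))[roi].max().round(1))
for cam,things in (("top",("tip_cleaner","flux_bottle","wick_reel","esd_brush","tweezers")),("side",("tip_cleaner","flux_bottle","wick_reel","esd_brush","tweezers"))):
    for t in things: print(cam,t,[np.round(d["bbox"],1).tolist() for d in bot.search_frame(cam,t) if d["confidence"]>.4])
st(); bot.close_job()
```

```text
top drift max 1.2
side drift max 1.3
top tip_cleaner [[375.5, 225.9, 34.4, 28.3], [232.2, 149.5, 36.6, 30.1]]
top flux_bottle [[334.8, 157.1, 22.3, 19.6], [231.8, 150.9, 36.7, 27.6]]
top wick_reel [[400.0, 166.5, 24.6, 21.2]]
top esd_brush [[190.2, 313.1, 76.7, 16.5]]
top tweezers [[213.1, 216.1, 20.0, 14.0], [436.8, 243.3, 19.5, 17.8], [394.4, 277.9, 17.8, 15.1]]
side tip_cleaner [[330.3, 302.3, 57.6, 26.9]]
side flux_bottle [[395.9, 243.5, 20.1, 37.0]]
side wick_reel [[437.9, 302.6, 21.4, 21.8]]
side esd_brush [[185.3, 244.5, 32.6, 33.8]]
side tweezers [[294.6, 267.4, 28.8, 71.5], [363.2, 282.0, 16.4, 76.2], [274.8, 180.8, 16.9, 51.2]]
 t 25.95 p [0.4  0.45 0.25] F [ 1.64 -0.13 -0.14] w 0.661
the job is handed in; nothing more can be done
```

The steel tweezers now stand on the larger holder's transistor, gripping its broad faces, and I handed the job in at about 26 s of the 43 s allowed. I squeezed them open on the rest and lowered them astride the transistor. I felt them down to about 5.5 N on the board, then opened the gripper in small steps so they closed there. The highest press I read on the board was about 5.5 N.

**Checks that passed:**
- **Upright:** the last pictures show them standing alone, within about 1–2° of vertical, and they did not move between pictures taken before and during the final check.
- **Other things:** the bystanders and the look-alike tweezers were found within a pixel or two of where they started, with one gap noted below. The gripper was clear of everything.

**Checks that disagreed or stayed open:**
- **Sideways alignment:** the transistor was probably about 3 mm further in +y than where I set the tweezers down. On release they leaned on one finger with up to 2.6 N, and that faded after I moved the gripper 1 mm. Contact came at the expected height, but that offset puts one tip near the edge of the bare area.
- **Tips on the board:** the pictures cannot show this to better than about 1–2 mm. I infer it from the press staying on while the tips closed and from the last pictures.
- **Detector:** in the last side picture the tip cleaner was not found in its place (the network reported the rest instead). The top picture shows it where it was.

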